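Lock the cam-arm cap onto the canister's neck

ROBOT

A 6-joint arm with a two-finger parallel gripper is mounted at the origin on a cart in front of the work surface, level with it; the furniture and walls round the work are solid. World frame = base frame: x ahead of the robot, y to its left, z up, the work surface at z = 0. Lengths are in m, angles in degrees, forces in N, time in s.
With the tool pointing down it reaches from about 0.35 to 0.875 m from the base axis. Payload 4.2 kg.
Tool frame: the origin (TCP) lies midway between the tips of the shut fingers; the grasp point (between the pads) lies 19 mm behind it; y points along the fingers, z is the direction in which the jaws open and shut, and the axes are right-handed (so a half turn about y gives the same grasp; the last joint's range is limited). The gripper opens to 87 mm and grips with 3 to 60 N. Pads are 19 mm wide; open, the fingers measure 117 mm over their backs; the gripper's body (75 mm by 190 mm) begins 51 mm behind the grasp point.
Start: joints at [90.848, 22.042, 0.453, 0, -68.411, -14.817], TCP at [0.151, 0.607, 0.223] pointing down, gripper open.
Joint ranges: [-179.83, 179.83], [-69.29, 118.12], [-61.27, 80.66], [-181.25, 117.63], [-171.15, -9.14], [-177.46, 177.46]. Speed limits (degrees/s): [159.86, 159.86, 180, 180, 180, 180].

INTERFACE

Orientations are given as [roll, pitch, yaw] about the fixed x, y, z axes, in that order (R = Rz(yaw) Ry(pitch) Rx(roll)).
In Python, from workcell import env gives the robot as it stands. The module is installed in compiled form; this text tells all that it offers. Calls block until the motion is done:
- env.goto(position, orientation): joint-space move of the TCP to a pose.
- env.move_straight(position, rotation=None, rate=0.15, force_limit=None): straight line of the TCP; rotation=None keeps the orientation; rate is the mean speed in m/s. With force_limit (N) it stops when the force on the tool has changed by that much, and returns True; else False.
- env.set_joints(angles): joint-space move.
- env.gripper_to(opening, grasp_force=None): opening from 0.0 (shut) to 1.0 (fully open); grasp_force is the grip in N (None keeps the last); returns when the fingers have stopped.
- env.dwell(seconds).
- env.inverse_kinematics(position, orientation): joint angles nearest the present ones, or None.
- env.read_state(): the state.
- env.grab_frame(name): name is "scene" or "top" or "wrist"; returns a dict with "image" (420x560x3 uint8, blue, green, red), "fx", "fy", "cx", "cy" (pixels), "D" ([k1, k2, p1, p2, k3] as OpenCV has them; the pictures are not rectified), "position" and "orientation" of the camera in the world. Camera axes: x right, y up, looking along -z (the intrinsics and any distortion apply to the point x, -y, -z); pixel columns grow to the right and rows downward; lengths in m; the calibration is good to about 2 mm. A picture is of the moment at which its call begins. There is no depth.
A pose or a line that the arm cannot do raises env.Unreachable and nothing moves.
- env.close_job(): hands the job in, once; it reports no verdict.
Trained networks look in a picture, given as the dict that the camera call returned (one of the last four; its "shot" number tells which), for a name from the list of things; names that differ only in an ending like _2 or _b are one class to them, and where a whole thing is asked for, a point or a joint stands for the part that bears it (a point fixed in the world has none). Each returns a list of dicts, best first, with "score" (0 to 1); they miss things now and then, are a little off and sometimes report something else, mostly with a low value. They report only what shows in the picture. A call takes as long as a camera call.
- env.search_frame(picture, thing): "xyz" ([x, y, z] in m, in world coordinates, good to about 4 mm: the middle of the surface that is visible of it).
- env.trace(picture, thing): "mask" (420x560 bool, what is visible of it).
The state is a dict: "clock": time; "joint_positions": joint angles; "qvel": joint speeds; "joint_torque": joint torques, N m; "position": TCP position; "tool_rot": TCP orientation; "force": force on the tool from outside, world axes, zero at the start; "wrist_torque": the same for the moment, N m; "opening": opening from 0.0 (shut) to 1.0 (fully open).
Only numpy, scipy, OpenCV 4.12 (cv2) and the standard library are available. Lean on these libraries where they do the work, as an engineer would, in place of code of your own. Each camera call takes 0.05 s, during which the arm holds its last target.

TASK

Close the sample canister: set the cap over its neck, feeling gently for the fit instead of forcing it, until it rests level on its gasket. Then swing both cam arms of the cap down together, neither running ahead of the other, until both hang fully home and the cap is drawn down and locked. Leave the other things where they stand.

Things in the scene. Friction and masses are not known exactly. Their poses are not given: they have to be found in the camera images.
- canister: Squat round steel canister, fixed, 116 mm across, 39 mm high; origin at the centre of its underside, z up. A steel neck rises from its top to 118 mm above the worktop: the head is a disc 26 mm in diameter, 12 mm thick, with a 1 mm bevel on its top edge; below it a groove 14 mm across. The neck stands in a soft bush: sideways it gives 0.4 mm per N (at most 2.5 mm), downwards it is rigid.
- canister_axis (a point): Point on the canister's own axis at the height of the neck's top (118 mm above the worktop). The neck is set eccentrically: its axis always stands 5 mm beside this point, in a direction that differs each time and is not measured; it must be felt for.
- cap: Loose aluminium cap (blind cam-arm coupler), 0.2 to 0.45 kg, standing mouth down: body 39 mm in diameter, 37 mm high; on top a ribbed round boss 26 mm in diameter, from 37 to 55 mm height, to lift it by. Origin at the centre of its mouth (underside), z up; cam arms on its +y and -y sides. The bore is 28 mm across, square-edged, and slips over the neck only when centred to about 2 mm.
- cap_mouth (a point): Same point as the cap's origin. Inside the cap a rubber gasket, its face 27 mm above the mouth, yields 1 mm per 4 N. Resting on the neck the mouth is 90 to 91 mm above the worktop; locked, it is drawn down to about 88 mm. Any yaw of the cap on the neck is right. The neck takes no more than 60 N of contact force in all (summed over head and cams; an idle lock already makes about 25 N), so close the arms slowly and let the hand follow the cap down.
- cam_left (a joint): Cam arm on the cap's +y side: steel bar 11 mm wide, 5 mm thick, reaching 50 mm from its pivot pin; the pin is 19 mm from the cap's axis, 15 mm above the mouth, parallel to the cap's x. 0 rad: open, pointing outward and 30 degrees up; 0.52: level; 2.09 (stop 2.1): hanging straight down, outer face 25 mm from the cap's axis. Starts at 0 to 0.25.
- cam_right (a joint): The like arm on the cap's -y side, same values. Each arm turns stiffly and stays where it is left (0.09 N m). Its cam enters the bore above about 0.85 rad, so both must be open when the cap is set on; over the last 0.4 rad it draws the cap down and needs about 0.15 N m.
- left_tip (a point): Middle of the outer end of the cam arm on the cap's +y side, 47 mm from its pivot pin.
- right_tip (a point): Middle of the outer end of the cam arm on the cap's -y side, 47 mm from its pivot pin.
- beaker: Small glass beaker, 44x51x61 mm, a bystander; origin at its underside.
- vial: Capped glass vial, 27 mm across and 60 mm high, a bystander; origin at its underside.
- bottle: Small capped bottle, 56 mm across and 105 mm high, a bystander; origin at its underside.

How it is judged:
By the outcome, as a careful person would: the job done as asked, in the order asked, and still so for the second after the job is handed in, with the robot touching nothing.
It also fails if it takes over 72 s, if anything falls off the work surface, if the arm or the gripper's body presses on something with over 40 N, if the wrist force passes 120 N, or if a joint passes its speed limit or range.

## Working session

There is one attempt and no reset: what is moved stays moved. The work goes in short steps, each a Python script; the robot and the scene stay as the last script left them, time stands still between calls to the robot, and variables do not carry over. Pictures are saved under pics/ and viewed, and the job is handed in when it is done.

```bash
mkdir -p pics; ls
python3 - <<'E'
from workcell import env
import cv2
s=env.read_state(); print(s)
for n in ["scene","top","wrist"]:
    p=env.grab_frame(n); cv2.imwrite(f"pics/a_{n}.png",p["image"])
    print(n,p["fx"],p["fy"],p["cx"],p["cy"],p["D"],p["position"],p["orientation"],p["shot"])
    for t in ["canister","cap","left_tip","right_tip","cam_left","cam_right","beaker","vial","bottle","canister_axis","cap_mouth"]:
        r=env.search_frame(p,t); print(t,[(x["score"],x["xyz"]) for x in r[:3]])
print(env.read_state()["clock"])
E
```

```text
pics
{'clock': 0.0, 'joint_positions': array([ 9.08493913e+01,  2.20899975e+01,  3.79451128e-01, -2.88859629e-02,
       -6.84121160e+01, -1.48152639e+01]), 'qvel': array([ 0.04774905,  0.05837427, -0.00920232,  0.05853111, -0.04760333,
        0.00759334]), 'joint_torque': array([-1.20755230e-03, -3.90663350e+01,  1.87398523e+01,  4.21996146e+00,
        1.09310111e-02, -1.91582585e-04]), 'position': array([0.15069046, 0.60593167, 0.22146569]), 'tool_rot': array([-8.98745508e+01,  5.42106011e-03,  1.66023477e+02]), 'force': array([0.28011992, 0.26209447, 0.5301422 ]), 'wrist_torque': array([-0.0257727 , -0.00218531, -0.00658567]), 'opening': 1.00263885120841}
scene 452.98119959560125 452.98119959560125 281.3839128939143 212.24683650738345 [0.02528637 0.         0.         0.         0.        ] [-0.34827809 -0.52773698  0.59312643] [ 64.78018449  -1.0826555  -59.47677849] 1
canister [(0.84, [0.4601, 0.2385, 0.0357])]
cap [(0.87, [0.4455, -0.2523, 0.03]), (0.71, [0.4164, -0.0032, 0.0385])]
left_tip [(0.58, [0.4507, -0.2025, 0.0276])]
right_tip [(0.67, [0.4522, -0.2874, 0.0275])]
cam_
[... 664 characters left out ...]
 0.0334])]
left_tip [(0.48, [0.4611, -0.2075, 0.0263])]
right_tip [(0.65, [0.4782, -0.4028, 0.0481])]
cam_left [(0.52, [0.4592, -0.2051, 0.0296])]
cam_right []
beaker [(0.59, [0.4321, 0.0061, 0.0291])]
vial []
bottle [(0.9, [0.6511, 0.3538, 0.0773])]
canister_axis [(0.83, [0.479, 0.2464, 0.0366])]
cap_mouth [(0.55, [0.4589, -0.2423, 0.0352])]
wrist 323.66650328667777 323.66650328667777 281.2814980002113 208.08959988079252 [0.00041918 0.         0.         0.         0.        ] [0.21713565 0.59054285 0.38335427] [-1.44461807e+01  4.41261991e-02 -1.03943615e+02] 3
canister []
cap []
left_tip []
right_tip []
cam_left []
cam_right []
beaker []
vial []
bottle []
canister_axis []
cap_mouth []
1.8
```

View pics/a_scene.png

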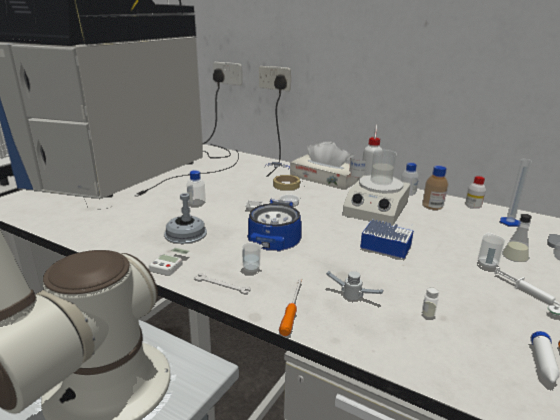

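View pics/a_top.png

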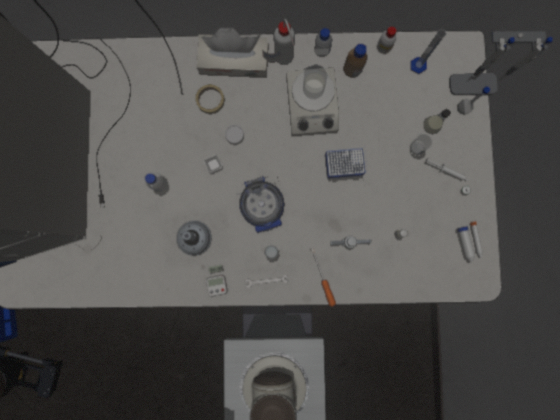

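View pics/a_wrist.png

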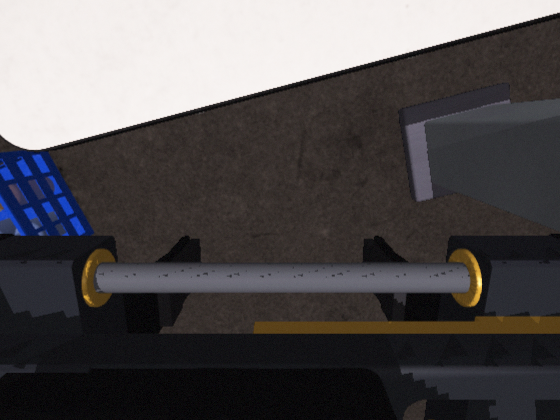

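```bash
cat > h.py <<'E'
from workcell import env
import numpy as np, cv2
from scipy.spatial.transform import Rotation as Ro
def cam(p):
    K=np.array([[p["fx"],0,p["cx"]],[0,p["fy"],p["cy"]],[0,0,1.]])
    R=Ro.from_euler('xyz',p["orientation"],degrees=True).as_matrix()
    return K,np.array(p["D"],float),R,np.array(p["position"])
def ray(p,uv,z):
    K,D,R,t=cam(p)
    q=cv2.undistortPoints(np.array([[uv]],float),K,D)[0,0]
    d=R@np.array([q[0],-q[1],-1.]); s=(z-t[2])/d[2]
    return t+s*d
def proj(p,X):
    K,D,R,t=cam(p)
    c=(np.atleast_2d(X)-t)@R; c=c*[1,-1,-1]
    return cv2.projectPoints(c,np.zeros(3),np.zeros(3),K,D)[0][:,0]
def snap(n,f,crop=None):
    p=env.grab_frame(n); cv2.imwrite("pics/"+f+".png",p["image"]); return p
def st():
    s=env.read_state(); print("t",round(s["clock"],2),"pos",np.round(s["position"],4),"rot",np.round(s["tool_rot"],2),"F",np.round(s["force"],2),"M",np.round(s["wrist_torque"],3),"op",round(s["opening"],3)); return s
E
python3 - <<'E'
from h import *
import pickle
for pos in ([0.445,0.241,0.28],):
    for yaw in (180,0,160,-20):
        q=env.inverse_kinematics(pos,[-90,0,yaw]); print(yaw,q if q is None else np.round(q,1))
env.goto([0.445,0.241,0.28],[-90,0,180]); st()
p=snap("wrist","b_wrist"); pickle.dump(p,open("b.pkl","wb"))
print(p["position"],p["orientation"])
m=env.trace(p,"canister"); print([(x["score"],x["mask"].sum()) for x in m])
print(env.search_frame(p,"canister"))
print(proj(p,[[0.475,0.241,0.118],[0.475,0.241,0.039]])); st()
E
```

```text
180 [ 46.8   8.1 -10.3   0.  -71.6  43.2]
0 [  46.8    8.1  -10.3   -0.   -71.6 -136.8]
160 [ 46.8   8.1 -10.3   0.  -71.6  23.2]
-20 [  46.8    8.1  -10.3    0.   -71.6 -156.8]
t 3.52 pos [0.4449 0.2416 0.2798] rot [-9.0000e+01 -1.0000e-02 -1.7995e+02] F [ 0.37 -1.02 -0.28] M [ 0.009 -0.012 -0.03 ] op 1.002
[0.51320264 0.24217964 0.44061993] [-1.44468050e+01  2.76240508e-02 -8.99289025e+01]
[(0.78, np.int64(6037))]
[{'xyz': [0.4882, 0.2505, 0.0333], 'score': 0.86}]
[[282.57616057 164.36592326]
 [282.35853039 156.75067939]]
t 3.67 pos [0.4448 0.2417 0.2798] rot [-8.9990e+01 -2.0000e-02 -1.7993e+02] F [-0.63  0.7   1.32] M [ 0.005 -0.035  0.025] op 1.002
```

View pics/b_wrist.png

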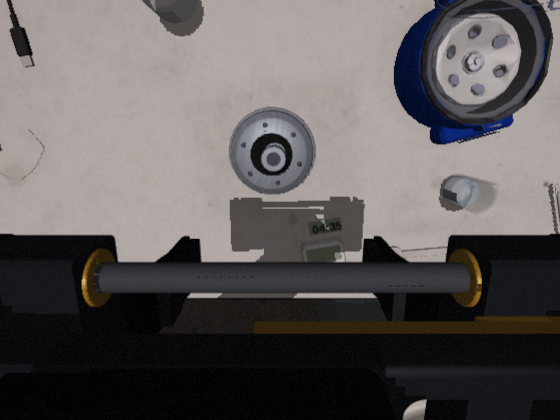

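Run:
```python
import cv2
im=cv2.imread("pics/b_wrist.png")[95:205,217:327]
cv2.imwrite("pics/b_zoom.png",cv2.resize(im,(600,600),interpolation=cv2.INTER_CUBIC))
```

```text
(no output)
```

View pics/b_zoom.png

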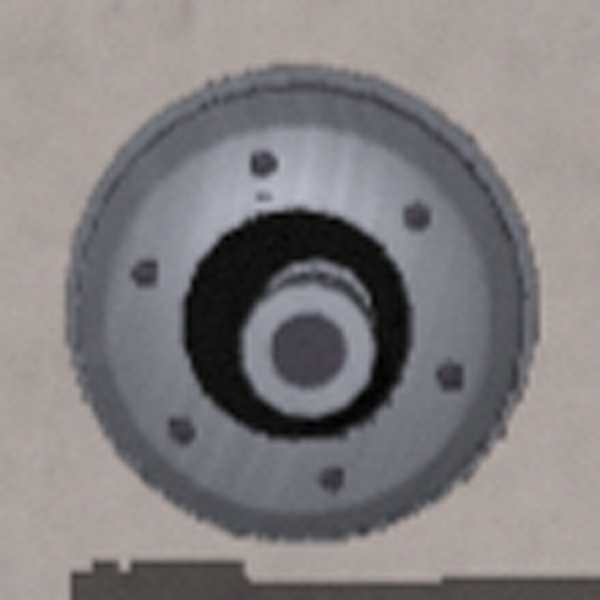

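Run:
```python
from h import *
import pickle
p=pickle.load(open("b.pkl","rb"))
f=lambda x,y:(217+(x+.5)/5.4545-.5,95+(y+.5)/5.4545-.5)
n=ray(p,f(310,348),0.118); print("neck",n)
for z in(0.03,0.035,0.039): print("can rim",z,ray(p,f(303,302),z))
print("bush",ray(p,f(297,323),0.039))
# holes
H=[(262,163),(416,215),(450,375),(332,479),(181,430),(145,272)]
P=np.array([ray(p,f(*h),0.039) for h in H]); print("holes",P.mean(0),np.linalg.norm(P-P.mean(0),axis=1))
# project ideal circles
a=np.linspace(0,6.28,60)
im=p["image"].copy()
```

```text
neck [0.48089071 0.25007373 0.118     ]
can rim 0.03 [0.48256452 0.25378338 0.03      ]
can rim 0.035 [0.4829376  0.25364208 0.035     ]
can rim 0.039 [0.48323605 0.25352905 0.039     ]
bush [0.47856697 0.25490731 0.039     ]
holes [0.47830822 0.25475167 0.039     ] [0.0359525  0.03568371 0.03629978 0.03610374 0.03599652 0.03595791]
```

Run:
```python
from h import *
import pickle
print(env.inverse_kinematics([0.425,-0.247,0.22],[-90,0,180]))
env.goto([0.425,-0.247,0.22],[-90,0,180]); st()
p=snap("wrist","c_wrist"); pickle.dump(p,open("c.pkl","wb"))
for t in ["cap","left_tip","right_tip"]: print(t,[(x["score"],x["xyz"]) for x in env.search_frame(p,t)])
u=proj(p,[[.456,-.247,.05]])[0]; print(u)
x0,y0=int(u[0])-140,max(0,int(u[1])-100); print(x0,y0)
cv2.imwrite("pics/c_zoom.png",cv2.resize(p["image"][y0:y0+200,x0:x0+266],None,fx=3,fy=3,interpolation=cv2.INTER_CUBIC))
```

```text
[-1.11933844e+01  9.09195075e+00 -1.79762792e+01  2.54444375e-14
 -6.29317700e+01  1.01193384e+02]
t 5.47 pos [ 0.4255 -0.2465  0.2202] rot [-9.0000e+01  3.0000e-02 -1.7994e+02] F [0.48 0.55 0.55] M [-0.034 -0.053  0.02 ] op 0.997
cap [(0.55, [0.455, -0.2476, 0.036])]
left_tip [(0.91, [0.4535, -0.204, 0.0309]), (0.73, [0.4585, -0.2923, 0.0254])]
right_tip []
[282.42228657 163.17900162]
142 63
```

View pics/c_zoom.png

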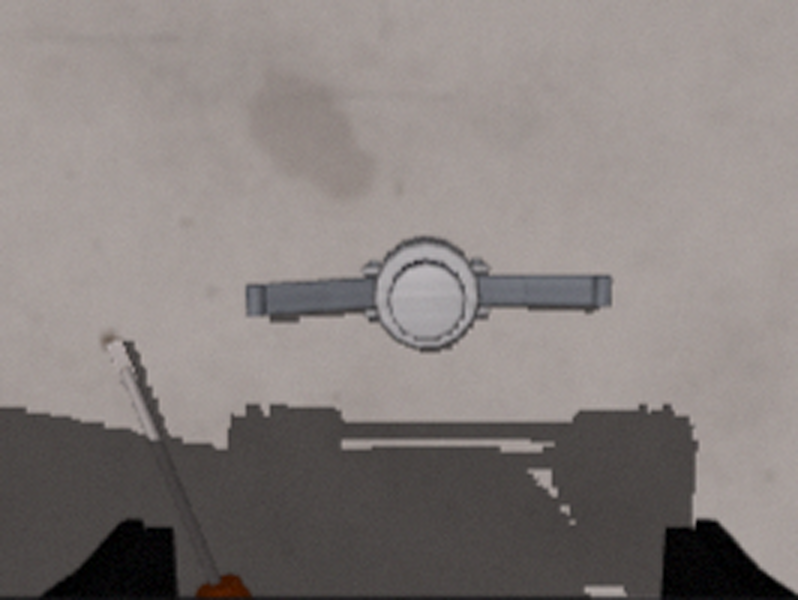

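Run:
```python
from h import *
import pickle
p=pickle.load(open("c.pkl","rb"))
f=lambda x,y:(142+(x+.5)/3-.5,63+(y+.5)/3-.5)
print("boss",ray(p,f(427,300.5),0.055)); print("body",ray(p,f(427,294),0.037))
a=ray(p,f(248,300),0.035);b=ray(p,f(611,291),0.035); print(a,b,np.degrees(np.arctan2(-(a-b)[0],(a-b)[1])), (a+b)/2)
for x,y in((248,300),(611,291)):
  for z in(.025,.03,.035,.042): print(z,ray(p,f(x,y),z)[1]-ray(p,f(427,300.5),0.055)[1])
```

```text
boss [ 0.45691874 -0.24856672  0.055     ]
body [ 0.45716842 -0.24870453  0.037     ]
[ 0.4547364  -0.18515977  0.035     ] [ 0.45811335 -0.31390054  0.035     ] 1.5025569750870833 [ 0.45642487 -0.24953015  0.035     ]
0.025 0.06516302891349052
0.03 0.06428499078072536
0.035 0.0634069526479602
0.042 0.062177699262088965
0.025 -0.06729844496664095
0.03 -0.06631612907349294
0.035 -0.06533381318034498
0.042 -0.06395857092993779
```

Run:
```python
from h import *
env.gripper_to(0.5,35)
env.goto([0.4569,-0.2487,0.085],[-90,0,-178.5]); st()
print(env.move_straight([0.4569,-0.2487,0.0400],rate=0.04,force_limit=6)); s=st()
```

```text
t 7.26 pos [ 0.4577 -0.2491  0.0857] rot [-8.9950e+01  4.0000e-02 -1.7846e+02] F [0.39 0.08 0.83] M [-0.059 -0.101 -0.012] op 0.504
False
t 8.53 pos [ 0.4571 -0.2487  0.0403] rot [-8.999e+01  3.000e-02 -1.785e+02] F [-0.29 -0.16 -0.23] M [ 0.023  0.021 -0.043] op 0.499
```

Run:
```python
from h import *
env.gripper_to(0.0,35); s=st()
print("width",s["opening"]*87)
env.move_straight([0.4571,-0.2487,0.12],rate=0.08); st(); env.dwell(0.2)
F=[];M=[]
for i in range(8):
    s=env.read_state(); F.append(s["force"]);M.append(s["wrist_torque"]); env.dwell(0.02)
print(np.mean(F,0),np.std(F,0),np.mean(M,0),np.std(M,0))
p=snap("wrist","d_wrist"); snap("scene","d_scene")
```

```text
t 9.03 pos [ 0.457  -0.2488  0.0401] rot [-8.999e+01  1.000e-02 -1.785e+02] F [ 0.61 -0.51  0.64] M [-0.218  0.051  0.022] op 0.286
width 24.902157558824392
t 10.18 pos [ 0.4566 -0.2485  0.1193] rot [-9.0030e+01 -8.0000e-02 -1.7851e+02] F [ 0.38  0.95 -3.2 ] M [ 0.013 -0.001  0.013] op 0.289
[-0.16595676 -0.05651667 -2.61292668] [0.36370863 0.41305069 0.34693632] [-0.02407914 -0.00620806 -0.01260779] [0.0180225  0.02125558 0.02060179]
```

View pics/d_wrist.png

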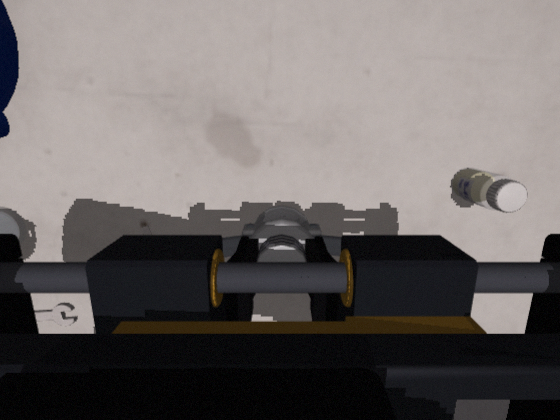

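View pics/d_scene.png

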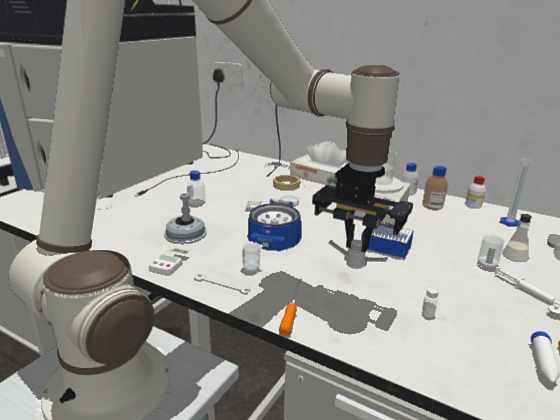

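```bash
cat >> h.py <<'E'
def avg(n=8):
    F=[];M=[]
    for i in range(n):
        s=env.read_state(); F.append(s["force"]);M.append(s["wrist_torque"]); env.dwell(0.01)
    return np.mean(F,0),np.mean(M,0),s
E
python3 - <<'E'
from h import *
env.move_straight([0.457,-0.2487,0.23],rate=0.2)
env.goto([0.4809,0.2501,0.20],[-90,0,-178.5]); env.dwell(0.2)
st(); F0,M0,_=avg(); print(F0,M0)
env.move_straight([0.4809,0.2501,0.165],rate=0.06)
F0,M0,s=avg(); print(F0,M0,s["position"])
hit=env.move_straight([0.4809,0.2501,0.146],rate=0.015,force_limit=4)
F,M,s=avg(); st(); print(hit,F-F0,M-M0,s["position"])
E
```

```text
t 13.32 pos [0.4812 0.2494 0.2001] rot [-9.0010e+01  1.0000e-02 -1.7858e+02] F [-0.42  0.6  -3.01] M [ 0.01  -0.047  0.006] op 0.291
[-0.42212348  0.24543772 -2.98152127] [-0.0360576  -0.00011797 -0.0055814 ]
[ 0.07471281 -0.23756085 -2.89954676] [-0.0208404  -0.00506661  0.01076625] [0.4812257  0.25035384 0.16539382]
t 15.68 pos [0.481  0.2502 0.1461] rot [-9.001e+01  1.000e-02 -1.785e+02] F [-0.15  0.23 -2.39] M [-0.055  0.03   0.029] op 0.288
False [-0.24064425  0.33311112 -0.08519829] [-0.00605442 -0.02019022 -0.03378211] [0.4809655  0.25012893 0.1461274 ]
```

Run:
```python
from h import *
F0,M0,_=avg()
hit=env.move_straight([0.4809,0.2501,0.127],rate=0.015,force_limit=3.5)
F,M,s=avg(); st(); print(hit,F-F0,M-M0)
snap("scene","e_scene")
```

```text
t 16.82 pos [0.4809 0.25   0.1294] rot [-8.9970e+01 -1.0000e-02 -1.7849e+02] F [-0.08  0.11  3.27] M [ 0.063 -0.003 -0.009] op 0.29
True [-0.62238838  0.14859661  6.47850844] [ 0.07646518  0.06533838 -0.00491481]
```

Run:
```python
import cv2
im=cv2.imread("pics/e_scene.png")[120:270,120:270]
cv2.imwrite("pics/e_zoom.png",cv2.resize(im,(600,600),interpolation=cv2.INTER_CUBIC))
```

```text
(no output)
```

View pics/e_zoom.png

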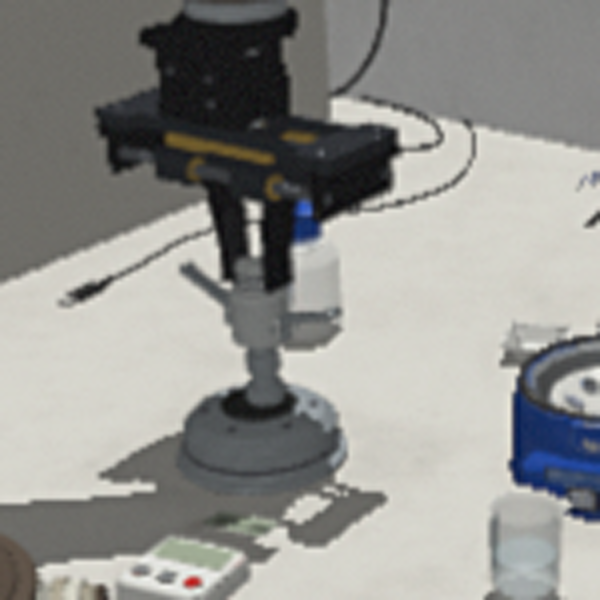

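Run:
```python
from h import *
env.gripper_to(0.36); env.gripper_to(0.48); st()
env.move_straight([0.4809,0.2501,0.15],rate=0.06); F,M,s=avg(4); print(F,M)
snap("scene","f_scene"); 
env.move_straight([0.4509,0.2501,0.27],rate=0.2); p=snap("wrist","f_wrist"); st()
import pickle; pickle.dump(p,open("f.pkl","wb"))
u=proj(p,[[.481,.25,.14]])[0]; x0,y0=int(u[0])-133,max(0,int(u[1])-100); print(x0,y0)
cv2.imwrite("pics/f_zoom.png",cv2.resize(p["image"][y0:y0+200,x0:x0+266],None,fx=3,fy=3,interpolation=cv2.INTER_CUBIC))
im=cv2.imread("pics/f_scene.png")[120:270,120:270]
cv2.imwrite("pics/f_szoom.png",cv2.resize(im,(600,600),interpolation=cv2.INTER_CUBIC))
```

```text
t 17.85 pos [0.4799 0.2494 0.1282] rot [-8.9890e+01 -1.6000e-01 -1.7852e+02] F [ 0.75  0.76 -0.88] M [-0.008  0.03  -0.005] op 0.476
[-0.40505763 -0.32334287 -0.38263896] [-0.01281965  0.01117482 -0.01112051]
t 19.27 pos [0.4502 0.2496 0.2682] rot [ -89.77   -0.33 -178.54] F [ 1.16 -0.08 -0.21] M [-0.049 -0.032  0.017] op 0.479
149 67
```

View pics/f_zoom.png

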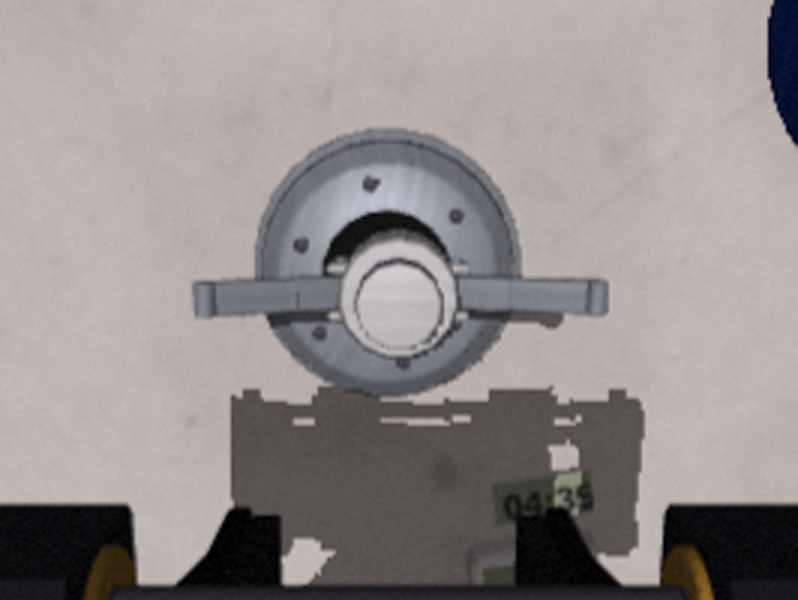

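View pics/f_szoom.png

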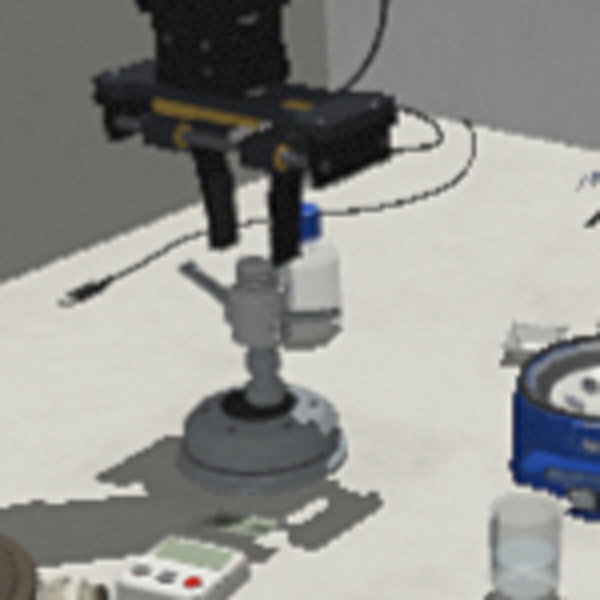

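Run:
```python
from h import *
import pickle
p=pickle.load(open("f.pkl","rb"))
f=lambda x,y:(149+(x+.5)/3-.5,67+(y+.5)/3-.5)
print(ray(p,f(399.5,305),0.1455),ray(p,f(399,297.5),0.1275))
a=ray(p,f(193,299),.13);b=ray(p,f(607,297),.13);print(a,b,np.degrees(np.arctan2(-(a-b)[0],(a-b)[1])))
print(p["position"],p["orientation"])
st()
```

```text
[0.48095933 0.25025185 0.1455    ] [0.4808504  0.25032802 0.1275    ]
[0.47908045 0.31373832 0.13      ] [0.48296631 0.18629246 0.13      ] 1.7464243338016279
[0.51935397 0.25246803 0.42911722] [-14.72090597  -0.14819913 -88.51126895]
t 19.27 pos [0.4502 0.2496 0.2682] rot [ -89.77   -0.33 -178.54] F [ 1.16 -0.08 -0.21] M [-0.049 -0.032  0.017] op 0.479
```

Run:
```python
from h import *
env.gripper_to(1.0,25)
env.goto([0.4809,0.2502,0.16],[-90,0,-178.4]); env.dwell(0.1)
s=st(); z=0.145
F0,M0,_=avg(4); print(F0,M0)
for zt in (0.142,0.132,0.122,0.114):
    hit=env.move_straight([0.4809,0.2502,zt],rate=0.02,force_limit=14)
    F,M,s=avg(4); print(hit,round(s["clock"],2),np.round(s["position"],4),np.round(F-F0,2),np.round(M-M0,3))
    if hit: break
p=snap("scene","g_scene")
cv2.imwrite("pics/g_szoom.png",cv2.resize(p["image"][120:270,120:270],(600,600),interpolation=cv2.INTER_CUBIC))
```

```text
t 20.9 pos [0.4821 0.2513 0.1625] rot [ -90.16    0.24 -178.36] F [0.53 0.87 0.41] M [-0.042 -0.054 -0.009] op 0.999
[0.10139282 0.22855764 0.03613556] [-0.03175682 -0.01169544 -0.00427169]
False 22.01 [0.481  0.2503 0.1421] [ 0.42  0.19 -0.18] [ 0.014  0.009 -0.008]
False 22.69 [0.481  0.2503 0.132 ] [-0.18 -0.09 -0.06] [ 0.015 -0.007  0.015]
False 23.38 [0.4812 0.2505 0.1225] [-0.84  0.3   3.38] [0.151 0.097 0.016]
False 23.96 [0.4815 0.2505 0.1147] [-0.05  0.14  5.29] [ 0.011  0.115 -0.006]
```

View pics/g_szoom.png

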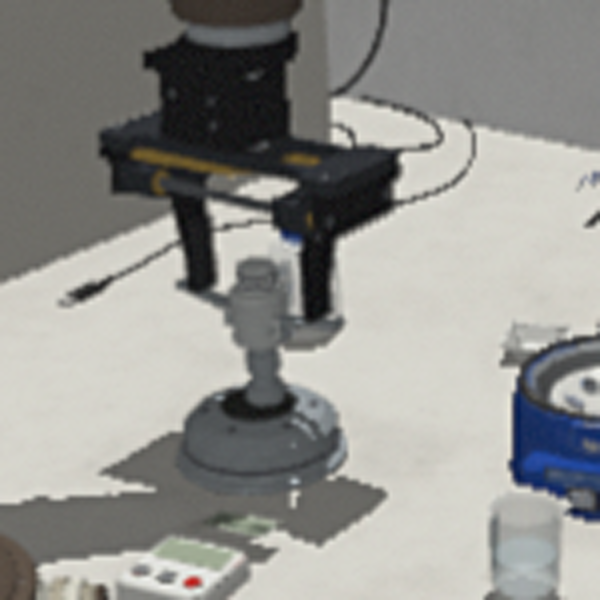

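Run:
```python
from h import *
for zt in (0.106,0.098,0.090,0.0845):
    hit=env.move_straight([0.4809,0.2502,zt],rate=0.018,force_limit=14)
    F,M,s=avg(4); print(hit,round(s["clock"],2),np.round(s["position"],4),np.round(F,2),np.round(M,3))
    if hit or F[2]>15: break
p=snap("scene","h_scene")
cv2.imwrite("pics/h_szoom.png",cv2.resize(p["image"][120:270,120:270],(600,600),interpolation=cv2.INTER_CUBIC))
```

```text
False 24.63 [0.4817 0.2506 0.107 ] [0.19 0.01 6.48] [0.006 0.109 0.007]
False 25.26 [0.4816 0.2506 0.0989] [-0.19 -0.01  6.25] [-0.036  0.081 -0.002]
False 25.88 [0.4817 0.2506 0.0908] [0.14 0.67 6.39] [-0.033  0.008  0.003]
False 26.38 [0.4816 0.2505 0.0851] [ 0.48 -0.21  5.26] [-0.082 -0.098  0.002]
```

View pics/h_szoom.png

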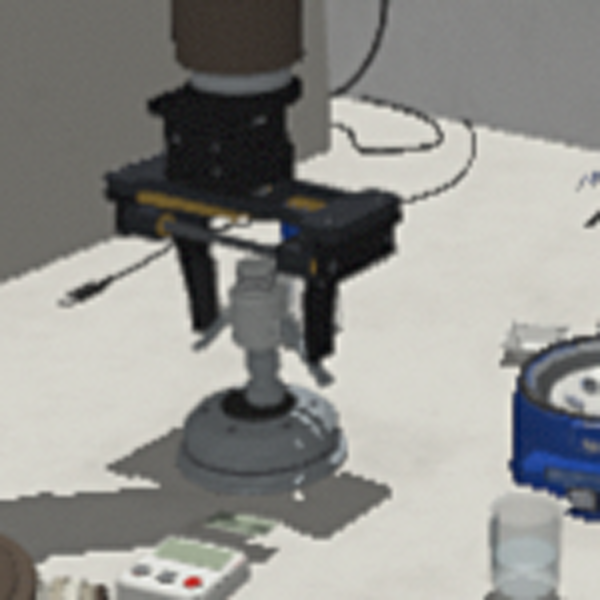

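Run:
```python
from h import *
z=0.0845
for i,op in enumerate(np.arange(0.97,0.72,-0.025)):
    env.gripper_to(float(op),25)
    F,M,s=avg(3); print(round(s["clock"],2),round(op,3),round(s["opening"],3),np.round(s["position"],4),np.round(F,2),np.round(M,3))
    if np.linalg.norm(F)>18: break
p=snap("scene","i_scene")
cv2.imwrite("pics/i_szoom.png",cv2.resize(p["image"][120:270,120:270],(600,600),interpolation=cv2.INTER_CUBIC))
```

```text
26.78 0.97 0.969 [0.4811 0.2503 0.0845] [1.52 0.4  3.25] [ 0.029 -0.298  0.022]
27.12 0.945 0.947 [0.4807 0.2501 0.0842] [1.28 0.23 1.71] [ 0.145 -0.353  0.007]
27.47 0.92 0.917 [0.4805 0.2499 0.0841] [ 0.59  0.05 -0.27] [ 0.001 -0.262  0.018]
27.81 0.895 0.897 [0.4806 0.2499 0.0843] [ 0.93 -0.22  0.43] [-0.06  -0.093  0.022]
28.15 0.87 0.87 [0.4807 0.25   0.0843] [ 0.73 -0.05 -2.19] [-0.078 -0.08   0.009]
28.49 0.845 0.849 [0.4807 0.2501 0.0843] [-0.23 -0.52 -2.02] [-0.073 -0.051 -0.004]
28.83 0.82 0.823 [0.4809 0.2502 0.0845] [-0.02  0.15  0.23] [-0.118  0.041  0.019]
29.18 0.795 0.796 [0.4809 0.2502 0.0845] [-0.39 -0.53 -1.8 ] [-0.064  0.029  0.048]
29.52 0.77 0.774 [0.4807 0.2501 0.0842] [ 0.19 -0.05 -2.81] [-0.047 -0.016  0.026]
29.86 0.745 0.75 [0.4807 0.2501 0.0842] [ 0.12 -0.21 -4.38] [-0.043 -0.029 -0.009]
```

View pics/i_szoom.png

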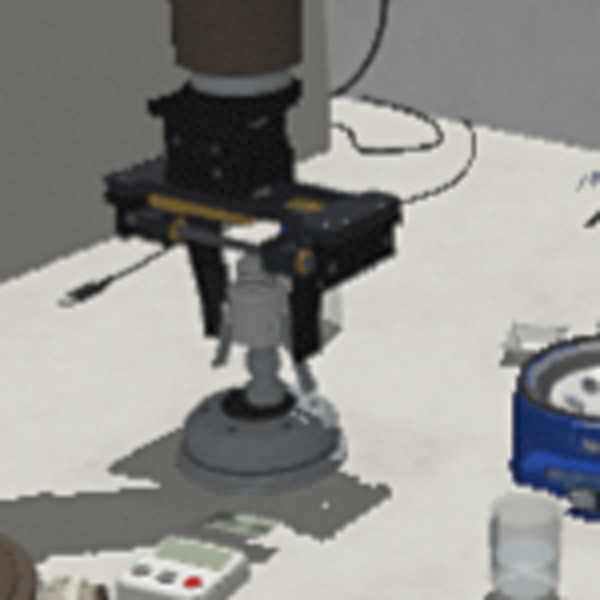

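Run:
```python
from h import *
z=0.0842; last=1
for op in np.arange(0.725,0.53,-0.02):
    z-=0.0004; z=max(z,0.0810)
    env.move_straight([0.4809,0.2502,z],rate=0.01)
    env.gripper_to(float(op),25)
    F,M,s=avg(3); print(round(s["clock"],2),round(op,3),round(s["opening"],3),np.round(s["position"],4),np.round(F,2),np.round(M,3))
    if np.linalg.norm(F)>18: break
    if s["opening"]>op+0.02: break
p=snap("scene","j_scene")
cv2.imwrite("pics/j_szoom.png",cv2.resize(p["image"][120:270,120:270],(600,600),interpolation=cv2.INTER_CUBIC))
```

```text
30.47 0.725 0.73 [0.4807 0.2501 0.0835] [ 0.5   0.34 -4.84] [-0.078 -0.021  0.012]
31.02 0.705 0.71 [0.4807 0.2501 0.083 ] [-0.2   0.13 -6.31] [-0.062 -0.038 -0.008]
31.58 0.685 0.692 [0.4807 0.2501 0.0827] [ 0.23  0.05 -7.27] [-0.056 -0.071 -0.003]
32.14 0.665 0.671 [0.4807 0.25   0.0822] [-0.39  0.18 -9.25] [-0.015 -0.065 -0.018]
32.7 0.645 0.648 [0.4807 0.2501 0.0818] [  0.18   0.49 -10.54] [-0.015 -0.086 -0.013]
33.26 0.625 0.625 [0.4806 0.25   0.0813] [  0.14   0.23 -14.25] [ 0.032 -0.104 -0.014]
33.82 0.605 0.61 [0.4805 0.2499 0.0808] [  0.33   0.27 -17.43] [ 0.045 -0.188 -0.004]
34.38 0.585 0.593 [0.4804 0.2499 0.0802] [  0.37   0.35 -21.61] [ 0.029 -0.241 -0.036]
```

View pics/j_szoom.png

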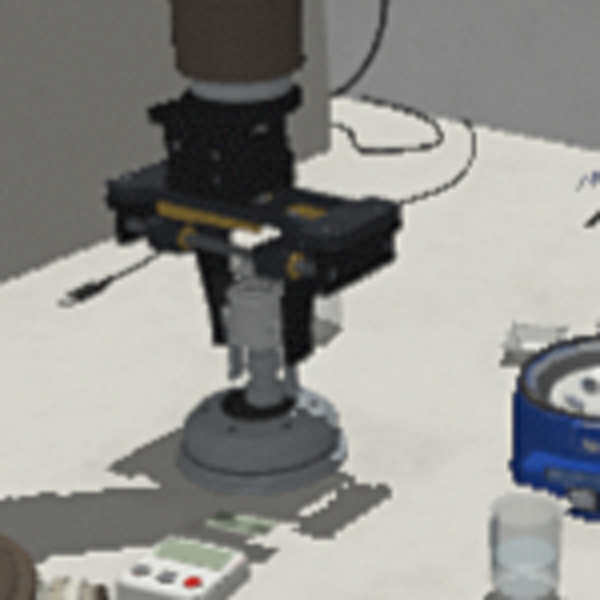

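Run:
```python
from h import *
def rep():
    F,M,s=avg(4); print(round(s["clock"],2),round(s["opening"],3),np.round(s["position"],4),np.round(F,2),np.round(M,3)); return F
z=0.0810
for k in range(4):
    z-=0.0005
    env.move_straight([0.4809,0.2502,z],rate=0.006); F=rep()
    if F[2]>-8: break
print(z)
```

```text
34.71 0.592 [0.4805 0.25   0.0802] [ -0.03   0.15 -22.67] [-0.01  -0.117 -0.035]
34.99 0.59 [0.4808 0.2501 0.0801] [ -0.19  -0.62 -20.13] [-0.114  0.03  -0.025]
35.27 0.587 [0.4811 0.2503 0.0799] [ -0.55  -0.49 -16.93] [-0.134  0.203  0.031]
35.56 0.587 [0.4813 0.2505 0.0797] [ -1.47  -1.08 -12.97] [-0.211  0.345  0.013]
0.079
```

Run:
```python
from h import *
def rep():
    F,M,s=avg(4); print(round(s["clock"],2),round(s["opening"],3),np.round(s["position"],4),np.round(F,2),np.round(M,3)); return F
z=0.0790
for k in range(3):
    z-=0.0005
    env.move_straight([0.4805,0.2500,z],rate=0.006); F=rep()
    if F[2]>-5: break
for op in (0.575,0.565,0.55):
    env.gripper_to(op,25); F=rep()
    if F[2]<-10: z-=0.0004; env.move_straight([0.4805,0.2500,z],rate=0.006); F=rep()
print(z)
```

```text
35.85 0.59 [0.4813 0.2505 0.0795] [-1.36 -0.92 -8.33] [-0.255  0.303  0.004]
36.13 0.591 [0.4814 0.2506 0.0792] [-1.53 -0.46 -2.68] [-0.308  0.419  0.012]
36.38 0.582 [0.4813 0.2505 0.0788] [-1.07 -0.9  -0.57] [-0.303  0.31   0.007]
36.63 0.58 [0.4812 0.2504 0.0787] [-1.1  -0.54  1.36] [-0.302  0.266 -0.001]
36.88 0.576 [0.4811 0.2504 0.0786] [-1.03 -0.64  3.02] [-0.277  0.256  0.002]
0.078
```

Run:
```python
from h import *
def rep():
    F,M,s=avg(4); print(round(s["clock"],2),round(s["opening"],4),np.round(s["position"],4),np.round(F,2),np.round(M,3)); return F
for op,f in ((0.54,30),(0.5,30),(0.5,40)):
    env.gripper_to(op,f); F=rep()
p=snap("scene","k_scene")
cv2.imwrite("pics/k_szoom.png",cv2.resize(p["image"][120:270,120:270],(600,600),interpolation=cv2.INTER_CUBIC))
```

```text
37.13 0.5776 [0.481  0.2504 0.0786] [-0.53 -0.87  4.71] [-0.244  0.174 -0.011]
37.38 0.5767 [0.481  0.2504 0.0785] [-0.66 -0.58  5.58] [-0.229  0.187  0.023]
37.63 0.5684 [0.481  0.2503 0.0785] [-0.78 -0.49  5.13] [-0.242  0.152 -0.017]
```

View pics/k_szoom.png

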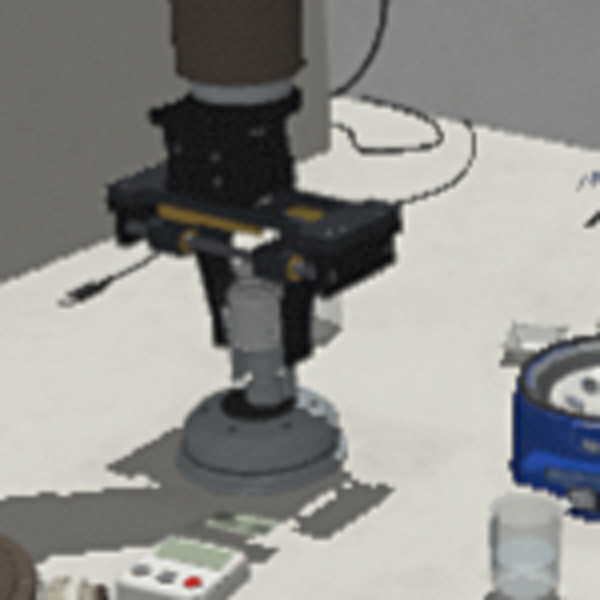

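Run:
```python
from h import *
env.gripper_to(0.62); env.gripper_to(0.85); st()
env.move_straight([0.4809,0.2502,0.165],rate=0.1); st()
env.goto([0.40,0.2502,0.27],[-90,0,-178.4]); env.dwell(0.1)
p=snap("scene","l_scene")
cv2.imwrite("pics/l_szoom.png",cv2.resize(p["image"][170:250,145:225],(800,800),interpolation=cv2.INTER_CUBIC)[:600])
p=snap("top","l_top"); p=snap("wrist","l_wrist")
import pickle; pickle.dump(p,open("l.pkl","wb"))
cv2.imwrite("pics/l_wzoom.png",cv2.resize(p["image"][40:240,149:149+266],None,fx=3,fy=3,interpolation=cv2.INTER_CUBIC))
```

```text
t 38.75 pos [0.4805 0.25   0.078 ] rot [ -90.     0.  -178.4] F [-0.05  0.1  -0.71] M [ 0.001  0.058 -0.008] op 0.849
t 39.77 pos [0.4805 0.2499 0.1643] rot [-8.9950e+01 -7.0000e-02 -1.7841e+02] F [ 0.34  0.39 -0.3 ] M [-0.029 -0.017 -0.049] op 0.854
```

View pics/l_szoom.png

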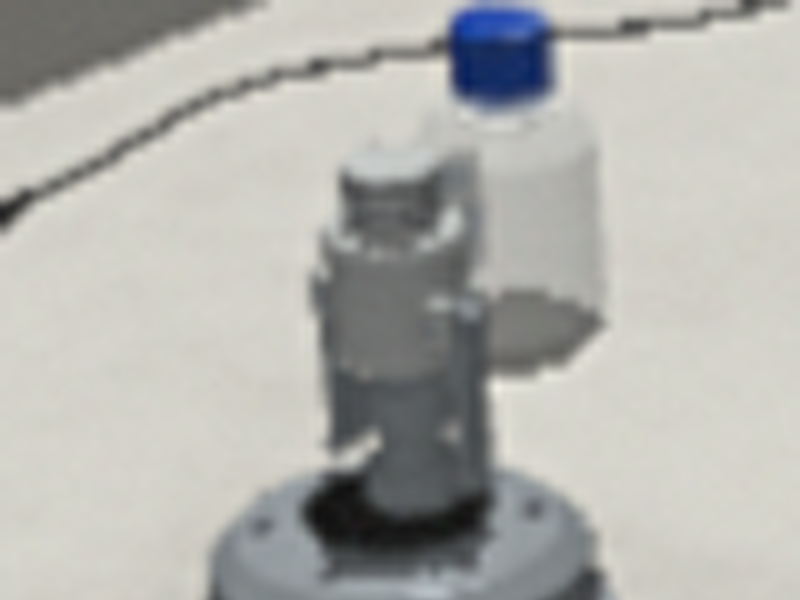

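View pics/l_wzoom.png

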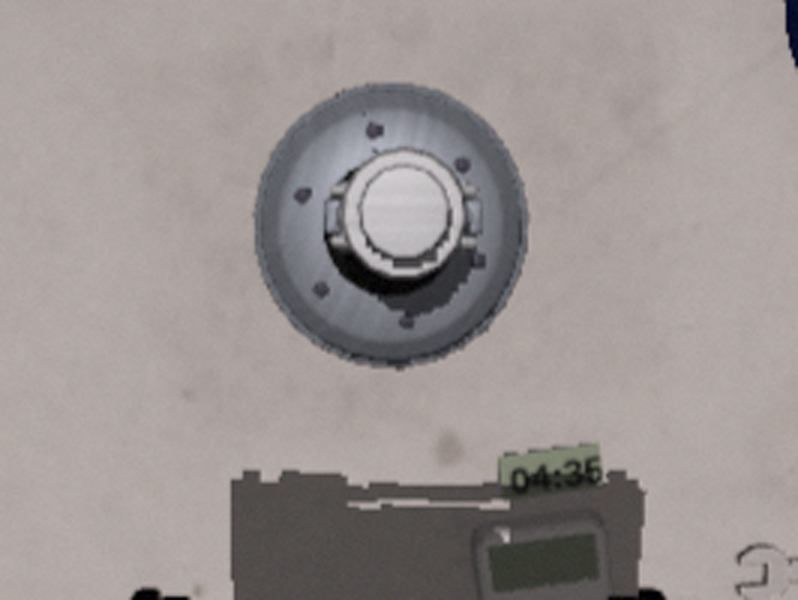

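Run:
```python
from h import *
def rep():
    F,M,s=avg(4); print(round(s["clock"],2),round(s["opening"],4),np.round(s["position"],4),np.round(F,2),np.round(M,3)); return F
env.goto([0.4809,0.2502,0.165],[-90,0,-178.4])
env.move_straight([0.4809,0.2502,0.100],rate=0.1)
print(env.move_straight([0.4809,0.2502,0.0785],rate=0.03,force_limit=5)); rep()
for op,f in ((0.62,20),(0.58,20),(0.56,20),(0.54,30),(0.52,40),(0.50,50),(0.5,58)):
    env.gripper_to(op,f); F=rep()
    if np.linalg.norm(F)>15: break
```

```text
False
42.89 0.8494 [0.481  0.2503 0.0786] [ 0.24  0.15 -0.17] [-0.022  0.012  0.013]
43.6 0.6206 [0.4809 0.2502 0.0785] [-0.3  -0.04 -0.14] [-0.025 -0.032  0.002]
44.01 0.5812 [0.4809 0.2501 0.0785] [ 0.33 -0.17 -0.34] [-0.102 -0.013  0.005]
44.26 0.5772 [0.4809 0.2502 0.0785] [-0.34  0.06 -0.03] [-0.098 -0.014  0.002]
44.51 0.5759 [0.4808 0.2502 0.0785] [ 0.24 -0.7  -0.41] [-0.134 -0.012 -0.004]
44.76 0.5768 [0.4809 0.2502 0.0785] [ 0.13 -0.12 -0.23] [-0.127 -0.034 -0.006]
45.01 0.5671 [0.4808 0.2501 0.0784] [ 0.5  -0.51 -0.75] [-0.167 -0.02   0.007]
45.26 0.5732 [0.4809 0.2502 0.0784] [ 0.3  -0.4  -1.02] [-0.131 -0.039  0.01 ]
```

Run:
```python
from h import *
env.gripper_to(0.62); env.gripper_to(0.85)
env.move_straight([0.4809,0.2502,0.175],rate=0.1)
env.goto([0.36,0.2502,0.27],[-90,0,-178.4]); env.dwell(0.2); st()
p=snap("scene","m_scene")
for t in ["beaker","vial","bottle","cap"]: print(t,[(x["score"],x["xyz"]) for x in env.search_frame(p,t)[:2]])
cv2.imwrite("pics/m_szoom.png",cv2.resize(p["image"][170:250,145:225],(800,800),interpolation=cv2.INTER_CUBIC)[:600])
```

```text
t 48.33 pos [0.3605 0.2499 0.2684] rot [-8.9840e+01 -1.2000e-01 -1.7847e+02] F [ 0.12  0.78 -0.06] M [-0.03   0.018  0.   ] op 0.849
beaker [(0.62, [0.4123, -0.0011, 0.0397])]
vial [(0.57, [0.416, -0.0025, 0.0403]), (0.56, [0.4673, -0.4096, 0.0347])]
bottle [(0.83, [0.648, 0.3475, 0.0563])]
cap [(0.97, [0.4693, 0.2404, 0.1061]), (0.7, [0.4667, -0.4062, 0.0356])]
```

View pics/m_szoom.png

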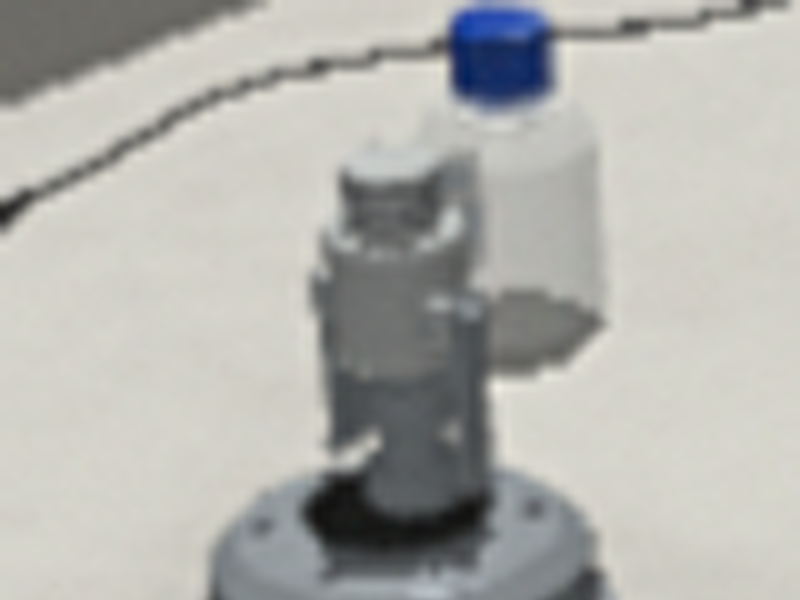

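View pics/m_scene.png

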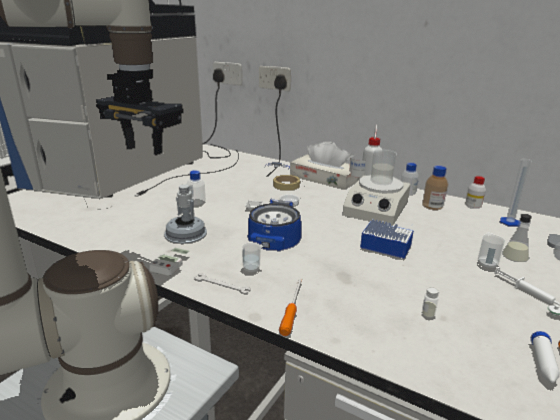

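The cap at (185,190) is on the neck with both arms hanging straight down, and the gripper is clear. The beaker (251,258), vial (430,303) and bottle (195,187) are where they started, so I'm handing the job in.

Run:
```python
from h import *
print(env.close_job())
```

```text
the job is handed in; nothing more can be done
None
```

The canister is closed: the cap is seated on the neck and both cam arms hang straight down. I handed the job in at about 48 s of the 72 s allowed.

- **Setting the cap:** I found the neck in the wrist camera, lifted the cap by its boss, and lowered it with a force stop. It slipped over the neck first time and stopped on the gasket at about 6.5 N, with the mouth about 89.4 mm up.
- **Closing the arms:** I pushed both arms down together with the two open fingertips. I then closed the fingers in small steps while lowering the hand as the cap was drawn down.
- **Pull on the hand:** Near the end the hand lagged the cap, and the downward pull on it reached about 22.7 N. I lowered it until the pull was gone. With the idle lock's roughly 25 N, I estimate the neck load stayed under the 60 N limit, but it was not measured.

**Last checks:**
- In a second squeeze the arms stayed rigid at about 50 mm across (25 mm per side) from 20 to 58 N of grip, which matches fully home.
- The wrist and scene pictures show both arms vertical and the cap level.
- The network still finds the beaker, vial and bottle within its error of where they started. Its best match for the vial was actually the beaker; the second match was the vial, in its original place.
- I did not measure the cap's final locked height or the joint angles. The locked state is judged from the arm spacing and the pictures.

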